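# Tip the standing pencil box into its taped bay and push it home

## Task

The wooden pencil box stands on end at the open end of its taped parking bay. Without gripping or lifting it, push it over near its top with the fingers so that it falls onto its base, lid up, inside the tape outline (resting on the tape is fine, past it is not); then push the lying box along the bay until its far end sits squarely against the metal stop bar. Leave everything else on the cart where it is.

Things in the scene. Friction and masses are not known exactly. Their poses are not given: they have to be found in the camera images.
- cedar_box: Red-brown wooden pencil box, 80 x 172 x 62 mm, 0.35 to 0.7 kg, lid fixed shut. Origin: centre of its base face. Axes: z from base to lid (lid face at z = 58 mm, small catch to 62 mm near the foot), y along its length, x across its width. It starts on its -y end, y up, 172 mm tall, leaning 1 degree to the base side; the base faces the stop bar within 5 degrees, the lid faces away from it.
- foot_l (a point): One end of the foot edge, over which the box tips: base corner at x -40, y -85, z 0 mm in the box frame. It starts 10 to 45 mm inside the near tape. Pushed high on the lid side, the box falls by itself once tilted about 20 degrees (its top has then moved about 60 mm).
- foot_r (a point): Other end of the foot edge: base corner at x +40, y -85, z 0 mm in the box frame.
- head_l (a point): Base corner at the upper end of the standing box (the far end once it lies): x -40, y +85, z 0 mm in the box frame.
- head_r (a point): Base corner at the upper end of the standing box: x +40, y +85, z 0 mm in the box frame.
- bay: Parking bay fixed to the cart: flat outline of 10 mm tan tape, inside 100 mm wide (x) and 255 mm long (y), closed at the +y end by an aluminium stop bar 130 x 22 mm, 30 mm high. Origin: centre of the inside, on the cart top; z up, y towards the stop. Side tapes: inner edges x = +-50, outer +-60 mm; near tape: inner edge y = -127.5, outer -137.5 mm; stop face y = +127.5 mm.
- stapler: Bystander: red and black desk stapler, 34 x 148 x 52 mm, behind the bay as the robot sees it (to +x); origin at the centre of its underside, length along y.
- tape_roll: Bystander: roll of masking tape lying flat, 100 mm across, 25 mm high, behind the bay; origin at the centre of its underside.
- marker: Bystander: green and white marker pen lying between the bay and the robot, 135 mm long, 17 mm thick; origin under its centre, length along y.
- pen_pot: Bystander: dark pot of pens, 85 mm across, 169 mm high, at the left front of the cart top; origin at the centre of its underside.
- candle_jar: Bystander: white candle in a glass jar, 76 mm across, 90 mm high, at the left back; origin at the centre of its underside.
- scissors: Bystander: blue-handled scissors lying flat at the right side, 87 x 199 x 9 mm; origin at the centre of their underside.
Mind the look-alikes: they are no part of the job. There is more than one size of the cedar_box; the job needs the larger.

How it is judged:
On the way, in this order (a step that is already met when the one before it is completed fails the run):
1. the fingers push the box near its top while it still stands (contact force between the fingers and cedar_box above 0.2 N and height (world z) of the grasp point above 0.09 m and angle between cedar_box's own z axis and vertical above 1.25 rad), for 0.04 s.
2. the box lies flat on its base, lid up, within the tape outline (angle between cedar_box's own z axis and vertical below 0.06 rad and height (world z) of cedar_box below 0.01 m and linear speed of cedar_box below 0.02 m/s and x of foot_l in the frame of bay between -0.06 and 0.06 m and x of foot_r in the frame of bay between -0.06 and 0.06 m and x of head_l in the frame of bay between -0.06 and 0.06 m and x of head_r in the frame of bay between -0.06 and 0.06 m and y of each of foot_l, foot_r in the frame of bay above -0.1375 m), for 0.2 s.
At the end, for the whole second after the job is handed in: The box is at rest flat on its base, lid up (within 0.06 rad), all four base corners inside the outer edges of the tape, and both far base corners within 5 mm of the stop bar's face (all of step 2 and y of each of head_l, head_r in the frame of bay above 0.1225 m); the robot touches nothing.
It fails at once if the box is lifted: its foot edge rises more than 30 mm off the cart top (height (world z) of any of foot_l, foot_r above 0.03 m).
It fails at once if something else on the cart is moved by more than 20 mm or knocked over (distance of any of stapler, tape_roll, marker, pen_pot, candle_jar, scissors from where it was at the start of the episode above 0.02 m or angle between any of stapler, tape_roll, marker, pen_pot, candle_jar, scissors's own z axis and vertical above 0.3 rad).
It also fails if it takes over 35 s, if anything falls off the work surface, if the arm or the gripper's body presses on something with over 40 N, if the wrist force passes 120 N, or if a joint passes its speed limit or range.

## Robot

A 6-joint arm with a two-finger parallel gripper is mounted at the origin on a cart in front of the work surface, level with it; the furniture and walls round the work are solid. World frame = base frame: x ahead of the robot, y to its left, z up, the work surface at z = 0. Lengths are in m, angles in rad, forces in N, time in s.
With the tool pointing down it reaches from about 0.25 to 0.725 m from the base axis. Payload 4 kg.
Tool frame: the origin (TCP) lies midway between the tips of the shut fingers; the grasp point (between the pads) lies 19 mm behind it; z points along the fingers, y is the line along which they close (so a half turn about z gives the same grasp; the last joint's range is limited). The gripper opens to 85 mm and grips with 20 to 120 N. Pads are 22 mm wide; open, the fingers measure 114 mm over their backs; the gripper's body (76 mm by 85 mm) begins 54 mm behind the grasp point. The pads swing forward as they close: fully open they stand 13 mm farther back than shut.
Start: joints at [-1.162, 0.241, 0.005, 1.335, 0, 1.571], TCP at [0.199, -0.459, 0.231] pointing down, gripper open.
Joint ranges: [-2.72, 2.72], [-1.05, 1.87], [-1.09, 1.28], [-1.99, 2.15], [-1.42, 1.44], [-3.14, 3.14]. Speed limits (rad/s): [2.79, 2.79, 3.14, 3.14, 3.14, 3.14].

## Interface

Orientations are given as a unit quaternion [x, y, z, w].
In Python, from workcell import get_obs, camera, job_done, silhouettes gives the robot as it stands. The module is installed in compiled form; this text tells all that it offers.
- The arm moves only by the tool drive_tool, never from a script. Its argument "increments" is a list of rows, each a list of 3 entries, a list of its own where there are three numbers: the shift along the world's x, y, z in mm, then the turn, a rotation vector about the world's x, y, z in degrees, then the opening, from 0 (shut) to 1 (fully open). A call has 1 to 8 rows; each row shifts and turns the commanded pose from where the row before left it; what a row does not reach is not made up. A row lasts 1/12 s, in which the tool goes at most 41.7 mm and 7.16 degrees, less where a joint would pass 70% of its speed; a pose out of reach is approached as far as the arm can. A call is refused whole if a number of a shift passes 41.7 or a number of a turn 7.16, either way. A call with a gripper value outside its range is refused whole. The fingers move at their own pace and stop on an object; the grip force is fixed at half the most. Time passes only in rows, so rows that do not move let the fingers close. It gives the time, the measured TCP pose, the force, the opening and the grip force at its end, in the units of the state.
- get_obs(): the state, without advancing time (a new reading comes with each control period).
- camera(name): name is "scene" or "top" or "wrist"; returns a dict with "image" (420x560x3 uint8, red, green, blue), "K" (3x3 intrinsics, pixels), "view" (4x4, takes a point from world to camera coordinates). Camera axes: x right, y down, z forward; pixel columns grow to the right and rows downward; lengths in m; the calibration is good to about 2 mm. A picture is of the moment at which its call begins. There is no depth.
- job_done(): hands the job in; it is judged then, once.
Trained networks look in a picture, given as the dict that the camera call returned (one of the last four; its "shot" number tells which), for a name from the list of things; names that differ only in an ending like _2 or _b are one class to them, and where a whole thing is asked for, a point or a joint stands for the part that bears it (a point fixed in the world has none). Each returns a list of dicts, best first, with "conf" (0 to 1); they miss things now and then, are a little off and sometimes report something else, mostly with a low value. They report only what shows in the picture. A call takes as long as a camera call. They do not tell look-alikes from the thing itself.
- silhouettes(query, picture): "region" (420x560 bool, what is visible of it) and "bbox" ([left, top, right, bottom] in pixels, round what is visible of it).
The state is a dict: "clock": time; "joint_pos": joint angles; "joint_vel": joint speeds; "tau": joint torques, N m; "eef_pos": TCP position; "tool_rot": TCP orientation; "ft_force": force on the tool from outside, world axes, zero at the start; "ft_torque": the same for the moment, N m; "grip_width": finger opening in m; "grasp_force": force on a finger pad.
Only numpy, scipy, OpenCV 4.12 (cv2) and the standard library are available. Lean on these libraries where they do the work, as an engineer would, in place of code of your own. Each camera call takes 0.05 s, during which the arm holds its last target. There are 200 camera calls.

## Working session

There is one attempt and no reset: what is moved stays moved. The work goes in short steps, Python scripts to look and compute and a tool call to move; the robot and the scene stay as the last step left them, time stands still between calls to the robot, and variables do not carry over. Pictures are saved under pics/ and viewed, at most 10 in all, crops included, and the job is handed in when it is done.

Besides the shell and the picture viewer there is one more tool, called after "Call:" by a JSON object that holds its "op" and its "data". drive_tool: Moves the arm, as the interface text tells. Its arguments: {"type":"object","properties":{"increments":{"type":"array"}},"required":["increments"]}

```bash
mkdir -p pics; cat > h.py <<'E'
from workcell import *
import numpy as np, cv2
def save(n,im): cv2.imwrite(f'pics/{n}.png',im[:,:,::-1])
def onplane(p,c,z=0.0):
    R=c['view'][:3,:3];t=c['view'][:3,3];o=-R.T@t
    d=R.T@np.linalg.inv(c['K'])@np.array([p[0],p[1],1.]);return o+d*(z-o[2])/d[2]
def proj(X,c):
    q=c['view'][:3,:3]@np.asarray(X)+c['view'][:3,3];u=c['K']@q;return u[:2]/u[2]
E
python3 - <<'E'
from h import *
s=camera('scene');t=camera('top')
save('s0',s['image']);save('t0',t['image'])
for c in(s,t):
    R=c['view'][:3,:3];print('campos',(-R.T@c['view'][:3,3]).round(3))
    for n in['cedar_box','bay']:
        for r in silhouettes(n,c): print(n,r['conf'],r['bbox'])
o=get_obs();print(o['clock'],o['eef_pos'],o['tool_rot'],o['grip_width'])
E
```

```text
campos [0.121 0.723 0.674]
cedar_box 0.97 [289.9, 177.9, 330.2, 247.6]
cedar_box 0.93 [285.5, 177.2, 302.4, 216.2]
bay 0.81 [235.2, 228.0, 329.0, 308.0]
bay 0.42 [151.7, 267.9, 191.5, 309.2]
campos [ 0.361 -0.059  1.072]
cedar_box 0.89 [342.1, 179.5, 380.6, 210.3]
cedar_box 0.78 [298.8, 214.7, 334.9, 254.6]
bay 0.79 [208.0, 213.4, 320.9, 269.1]
0.3 [ 0.19866312 -0.45862857  0.23099076] [ 9.79189345e-01  2.02948524e-01 -7.48964323e-05 -3.42962538e-04] 0.08556070434570132
```

```bash
python3 - <<'E'
import cv2
a=cv2.imread('pics/t0.png')[150:350,150:417];cv2.imwrite('pics/t0c.png',cv2.resize(a,None,fx=3,fy=3,interpolation=cv2.INTER_CUBIC)[:600,:800])
a=cv2.imread('pics/s0.png');cv2.imwrite('pics/s0c.png',cv2.resize(a[140:340,140:406],None,fx=3,fy=3,interpolation=cv2.INTER_CUBIC))
E
```

```text
(no output)
```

View pics/t0c.png

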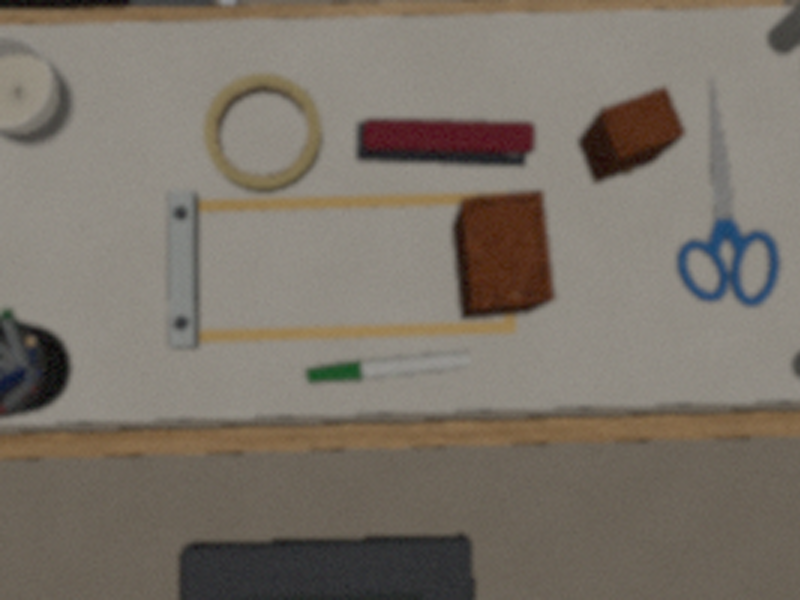

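View pics/s0c.png

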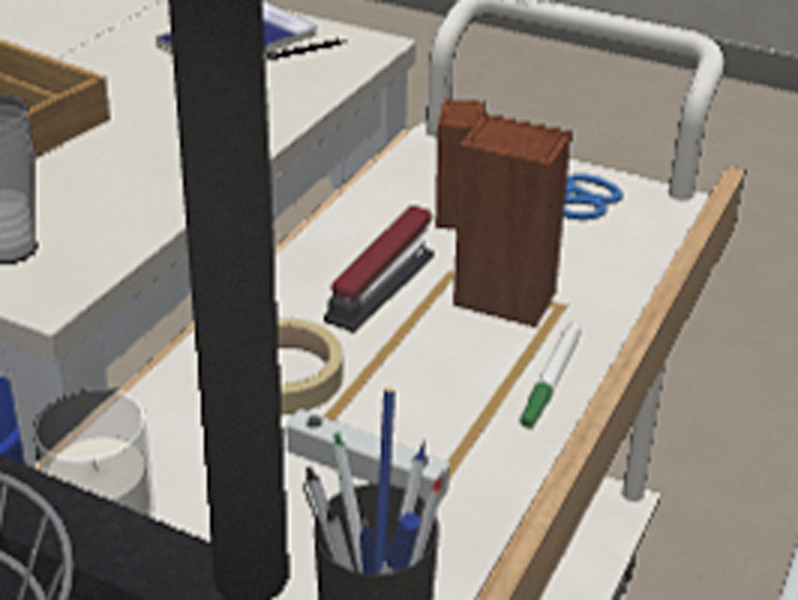

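Top view (crop, full pixel = crop/3+150): the large box stands at the right end of the bay, around (500,255). The stop bar is at x≈180, the side tapes run along rows ~203 and ~331, the marker lies below and the stapler above. The smaller look-alike is at (635,135). The scene view confirms it: the taller box is the one in the bay.

```bash
cat > fit.py <<'E'
from h import *
from scipy.optimize import minimize
from scipy.spatial.transform import Rotation as Ro
def tape(c):
    im=cv2.cvtColor(c['image'],cv2.COLOR_RGB2HSV).astype(int)
    return (im[...,0]>12)&(im[...,0]<28)&(im[...,1]>70)&(im[...,2]>110)
def boxpts(x,y,yaw,w=.08,l=.172,h=.058,lean=0.0,stand=True):
    # foot-edge centre (x,y) on cart; yaw = direction of bay-y (world); standing: base normal toward by
    by=np.array([np.cos(yaw),np.sin(yaw),0]);bx=np.array([by[1],-by[0],0]);up=np.array([0,0,1.])
    if stand: by,up=np.cos(lean)*by-np.sin(lean)*up, np.cos(lean)*up+np.sin(lean)*by; ly,lz=up,-by
    else: ly,lz=by,up
    return np.array([np.array([x,y,0])+a*w/2*bx+b*l*ly+d*h*lz for a in(-1,1) for b in(0,1) for d in(0,1)])
def render(P,c):
    m=np.zeros((840,1120),np.uint8)
    q=np.array([proj(X,c) for X in P],np.float32)*2
    cv2.fillConvexPoly(m,cv2.convexHull(q.reshape(-1,1,2)).astype(np.int32),255)
    return cv2.resize(m,(560,420),interpolation=cv2.INTER_AREA)/255.
E
python3 - <<'E'
from fit import *
t=camera('top');s=camera('scene')
# bay fit: tape pixels in top view
m=tape(t);v,u=np.nonzero(m)
P=np.array([onplane((a,b),t)[:2] for a,b in zip(u,v)])
k=(u>216)&(u<330)&(v>205)&(v<275);P=P[k]
print(len(P),P.min(0),P.max(0))
def rect(p):  # robust distance of tape pixels to U-shaped centrelines
    y0=np.array([np.cos(p[2]),np.sin(p[2])]);x0=np.array([y0[1],-y0[0]])
    d=P-p[:2];X=d@x0;Y=d@y0
    e=np.minimum(abs(abs(X)-.055),np.hypot(Y+.1325,np.maximum(abs(X)-.06,0)))
    return np.minimum(e,.012).sum()
b=min((minimize(rect,[P[:,0].mean()+dx,P[:,1].mean()+dy,np.pi/2+a],method='Nelder-Mead',options=dict(xatol=1e-5,fatol=1e-6)) for dx in(-.01,.01) for dy in(-.05,-.02,.02,.05) for a in(-.05,.05)),key=lambda r:r.fun)
print('bay',b.x,np.degrees(b.x[2]),b.fun/len(P))
for nm,py in(('ends',.1275),):
  for sx in(-.065,.065):
    y0=np.array([np.cos(b.x[2]),np.sin(b.x[2]),0]);x0=np.array([y0[1],-y0[0],0])
    X=np.array([*b.x[:2],0.03])+sx*x0+py*y0; print('stop top edge top-crop px',(proj(X,t)-150)*3,'scene crop',(proj(X,s)-140)*3)
regs=[]
for c,sel in((t,(298,214)),(s,(290,178))):
    r=min(silhouettes('cedar_box',c),key=lambda r:np.hypot(r['bbox'][0]-sel[0],r['bbox'][1]-sel[1]))
    regs.append(r['region'].astype(float));print(r['bbox'],r['conf'])
f=lambda p:sum(((render(boxpts(p[0],p[1],p[2],l=p[3],lean=.0175),c)-g)**2).sum() for c,g in zip((t,s),regs))
by=b.x[2];st=[.42,-.15,by,.172]
c0=onplane((316,234),t,.172);print('guess top centre',c0)
best=min((minimize(f,[c0[0]+d,c0[1]+.03+e,by+a,.172],method='Nelder-Mead',options=dict(initial_simplex=np.array([c0[0]+d,c0[1]+.03+e,by+a,.172])+np.vstack([np.zeros(4),np.diag([.01,.01,.06,.01])]))) for d in(-.01,.01) for e in(-.01,.01) for a in(-.05,.05)),key=lambda r:r.fun)
p=best.x;print('box foot centre,yaw,height',p,np.degrees(p[2]),best.fun)
y0=np.array([np.cos(by),np.sin(by)]);x0=np.array([y0[1],-y0[0]]);d=p[:2]-b.x[:2];print('foot in bay',d@x0,d@y0)
for n in['stapler','tape_roll','marker','scissors','pen_pot']:
    for r in silhouettes(n,t)[:1]:
        bb=r['bbox'];print(n,r['conf'],onplane(bb[:2],t,.02).round(3)[:2],onplane(bb[2:],t,.02).round(3)[:2])
E
```

```text
814 [ 0.39988634 -0.18049321] [0.54547577 0.08128289]
bay [ 0.45964185 -0.04492098  1.57366967] 90.16463028853487 0.0033191145671335916
stop top edge top-crop px [194.82345716 346.25038486] scene crop [449.17650784 457.8298764 ]
stop top edge top-crop px [193.50333645 187.87814122] scene crop [297.12836484 403.53068745]
[299.6, 214.2, 335.6, 258.1] 0.81
[290.8, 177.2, 331.7, 246.7] 0.65
guess top centre [ 0.45020923 -0.152272    0.172     ]
box foot centre,yaw,height [ 0.45014096 -0.13452362  1.64639963  0.16916688] 94.33175018417717 121.96109188773549
foot in bay -0.009758313256421201 -0.08957497499135747
stapler 0.72 [ 0.58  -0.052] [ 0.541 -0.195]
tape_roll 0.8 [0.617 0.07 ] [ 0.52  -0.026]
marker 0.67 [ 0.385 -0.004] [ 0.358 -0.139]
scissors 0.56 [ 0.578 -0.324] [ 0.413 -0.397]
pen_pot 0.83 [0.435 0.294] [0.344 0.191]
```

Call:
{"op": "drive_tool", "data": {"increments": [[[25,21,0],[0,0,6.7],0.35],[[25,21,0],[0,0,6.7],0.35],[[25,21,0],[0,0,6.7],0.35],[[25,21,0],[0,0,6.7],0.35],[[25,21,0],[0,0,6.7],0.35],[[25,21,0],[0,0,6.7],0.35],[[25,21,0],[0,0,6.7],0.35],[[25,21,0],[0,0,6.7],0.35]]}}

```text
clock: 1.42
eef_pos: [0.3998, -0.2896, 0.2315]
tool_rot: [0.781, 0.625, 0.0, 0.0]
ft_force: [-0.1, -0.7, 0.2]
grip_width: 0.0298
grasp_force: 0.0
```

Call:
{"op": "drive_tool", "data": {"increments": [[[25,21,0],[0,0,6.7],0.35],[[26,20,0],[0,0,6.5],0.35],[[0,0,-30],[0,0,0],0.35],[[0,0,-35],[0,0,0],0.35],[[0,0,-35],[0,0,0],0.35],[[0,0,0],[0,0,0],0.35]]}}

```text
clock: 1.92
eef_pos: [0.4452, -0.2468, 0.1247]
tool_rot: [0.705, 0.709, -0.002, -0.006]
ft_force: [-2.6, 1.4, -0.7]
grip_width: 0.0299
grasp_force: 0.0
```

Call:
{"op": "drive_tool", "data": {"increments": [[[3,10,8],[0,0,0],0.35],[[0,10,0],[0,0,0],0.35],[[0,10,0],[0,0,0],0.35],[[0,0,0],[0,0,0],0.35]]}}

```text
clock: 2.25
eef_pos: [0.4542, -0.2185, 0.142]
tool_rot: [0.705, 0.709, 0.001, 0.002]
ft_force: [-0.3, -0.0, -0.2]
grip_width: 0.0299
grasp_force: 0.0
```

```bash
python3 - <<'E'
from h import *
s=camera('scene');t=camera('top')
print(get_obs()['eef_pos'])
a=np.hstack([cv2.resize(s['image'][150:270,250:360],None,fx=3.5,fy=3.5),cv2.resize(t['image'][180:300,280:390],None,fx=3.5,fy=3.5)])
save('p1',a)
E
```

```text
[ 0.45382094 -0.21965412  0.14121926]
```

View pics/p1.png

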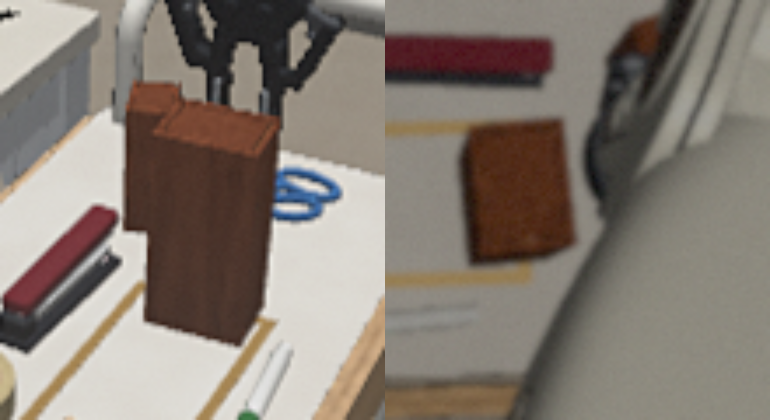

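The fingers, seen at (215–270,80) in the scene half, stand behind the box's lid side with a gap. Next I push.

Call:
{"op": "drive_tool", "data": {"increments": [[[0,9,0],[0,0,0],0.35],[[0,9,0],[0,0,0],0.35],[[0,8,0],[0,0,0],0.35],[[0,8,0],[0,0,0],0.35],[[0,8,0],[0,0,0],0.35]]}}

```text
clock: 2.77
eef_pos: [0.4527, -0.1769, 0.1394]
tool_rot: [0.706, 0.709, 0.0, -0.0]
ft_force: [1.3, 0.3, 0.1]
grip_width: 0.0296
grasp_force: 0.3
```

Call:
{"op": "drive_tool", "data": {"increments": [[[0,8,0],[0,0,0],0.35],[[0,8,0],[0,0,0],0.35],[[0,8,0],[0,0,0],0.35],[[0,8,0],[0,0,0],0.35]]}}

```text
clock: 3.1
eef_pos: [0.4526, -0.1448, 0.1391]
tool_rot: [0.706, 0.709, -0.0, -0.0]
ft_force: [0.7, -0.7, 0.7]
grip_width: 0.0303
grasp_force: 0.0
```

```bash
python3 - <<'E'
from h import *
s=camera('scene');t=camera('top')
print(get_obs()['eef_pos'],get_obs()['ft_force'])
a=np.hstack([cv2.resize(s['image'][150:270,250:360],None,fx=3.5,fy=3.5),cv2.resize(t['image'][180:300,220:330],None,fx=3.5,fy=3.5)])
save('p2',a)
E
```

```text
[ 0.45256137 -0.14444396  0.13916677] [-0.02465357 -0.62090381 -0.29054848]
```

View pics/p2.png

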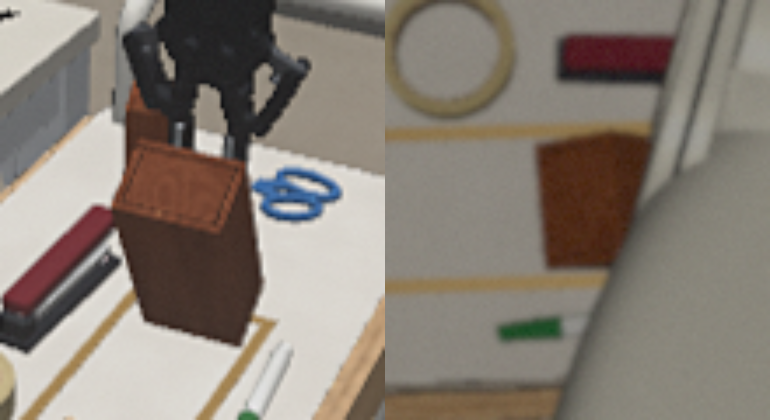

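The box is tilted about 25° and near its tipping point. I keep following it.

Call:
{"op": "drive_tool", "data": {"increments": [[[0,8,0],[0,0,0],0.35],[[0,8,0],[0,0,0],0.35],[[0,0,0],[0,0,0],0.35],[[0,0,0],[0,0,0],0.35],[[0,0,0],[0,0,0],0.35],[[0,0,0],[0,0,0],0.35]]}}

```text
clock: 3.7
eef_pos: [0.4528, -0.13, 0.1393]
tool_rot: [0.706, 0.708, -0.0, 0.0]
ft_force: [-1.6, -0.3, -0.5]
grip_width: 0.0303
grasp_force: 0.0
```

Call:
{"op": "drive_tool", "data": {"increments": [[[0,-15,0],[0,0,0],0.35],[[0,-30,10],[0,0,0],0.35],[[0,-30,0],[0,0,0],0.35],[[0,0,0],[0,0,0],0.35]]}}

```text
clock: 4.03
eef_pos: [0.4536, -0.2095, 0.15]
tool_rot: [0.707, 0.707, -0.0, 0.002]
ft_force: [0.0, 0.4, -0.8]
grip_width: 0.0303
grasp_force: 0.0
```

```bash
cat > look.py <<'E'
from fit import *
import sys
B=np.array([.4596,-.0449]);by=1.5737
s=camera('scene');t=camera('top')
o=get_obs();print(o['clock'],o['eef_pos'].round(4) if hasattr(o['eef_pos'],'round') else o['eef_pos'],o['ft_force'])
save(sys.argv[1],np.hstack([cv2.resize(s['image'][150:270,230:340],None,fx=3.5,fy=3.5),cv2.resize(t['image'][180:300,210:320],None,fx=3.5,fy=3.5)]))
def red(c):
    im=cv2.cvtColor(c['image'],cv2.COLOR_RGB2HSV).astype(int);return ((im[...,0]<12)&(im[...,1]>110)&(im[...,2]<180))
for nm,cs in(('both',(t,s)),('top',(t,)),('scene',(s,))):
    regs=[]
    for c in cs:
        g=proj([.45,-.05,.03],c)
        L=silhouettes('cedar_box',c)
        r=min(L,key=lambda r:np.hypot((r['bbox'][0]+r['bbox'][2])/2-g[0],(r['bbox'][1]+r['bbox'][3])/2-g[1]))
        regs.append(r['region'].astype(float))
        if nm=='both':print(r['conf'],r['bbox'])
    f=lambda p:sum(((render(boxpts(*p,stand=False),c)-g)**2).sum() for c,g in zip(cs,regs))
    x0=np.array([.445,-.13,1.6])
    R=min((minimize(f,x0+d,method='Nelder-Mead',options=dict(initial_simplex=x0+d+np.vstack([np.zeros(3),np.diag([.01,.01,.06])]))) for d in([0,0,0],[.01,.02,.02],[-.01,.04,.04],[.01,.05,-.05])),key=lambda r:r.fun)
    p=R.x;y=np.array([np.cos(by),np.sin(by)]);x=np.array([y[1],-y[0]])
    P=boxpts(*p,stand=False)[[0,2,4,6],:2]-B
    print(nm,p.round(4),'rel yaw deg',np.degrees(p[2]-by).round(2),R.fun,'bay xy foot_l head_l foot_r head_r',np.c_[P@x,P@y].round(4).tolist())
E
python3 look.py p3
```

```text
4.1333 [ 0.4525 -0.2059  0.1492] [ 0.03143589  0.46334474 -0.09704217]
0.96 [228.9, 225.0, 307.4, 262.4]
0.71 [265.5, 225.1, 318.3, 287.9]
both [ 0.4511 -0.1348  1.6297] rel yaw deg 3.21 154.7856670511342 bay xy foot_l head_l foot_r head_r [[-0.0487, -0.0921], [-0.0583, 0.0797], [0.0312, -0.0876], [0.0216, 0.0841]]
top [ 0.4526 -0.1349  1.6367] rel yaw deg 3.61 37.69277970011534 bay xy foot_l head_l foot_r head_r [[-0.0472, -0.0925], [-0.058, 0.0792], [0.0327, -0.0874], [0.0218, 0.0842]]
scene [ 0.4494 -0.1315  1.6329] rel yaw deg 3.39 59.01816224529027 bay xy foot_l head_l foot_r head_r [[-0.0504, -0.0889], [-0.0606, 0.0828], [0.0295, -0.0842], [0.0193, 0.0875]]
```

View pics/p3.png

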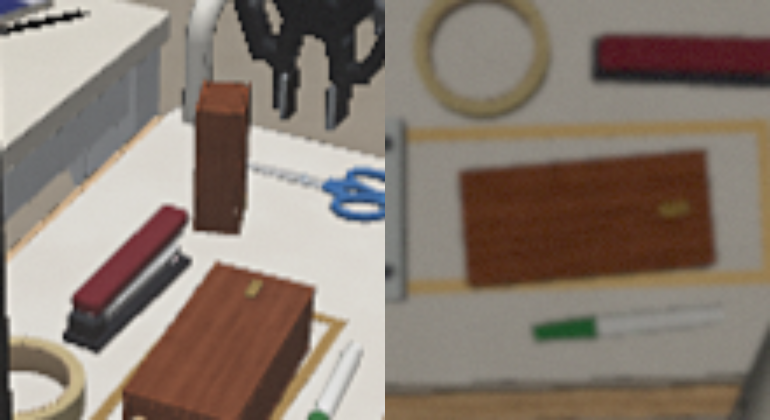

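The box lies lid up, turned about 3.3°, with head_l at bay x≈-58 mm, which is only just inside the outline. I'll nudge the head a few mm to +x from the robot side, working above marker height.

Call:
{"op": "drive_tool", "data": {"increments": [[[-13,32,0],[0,0,0],0],[[-13,32,0],[0,0,0],0],[[-13,32,0],[0,0,0],0],[[-13,32,0],[0,0,0],0],[[-13,32,0],[0,0,0],0],[[-13,32,0],[0,0,0],0],[[-14,32,0],[0,0,0],0],[[0,0,0],[0,0,0],0]]}}

```text
clock: 5.0
eef_pos: [0.3573, 0.0238, 0.149]
tool_rot: [0.703, 0.712, -0.0, -0.002]
ft_force: [0.3, -0.3, -0.6]
grip_width: 0.0002
grasp_force: 0.0
```

Call:
{"op": "drive_tool", "data": {"increments": [[[0,0,-28],[0,0,0],0],[[0,0,-28],[0,0,0],0],[[0,0,-28],[0,0,0],0],[[0,0,-28],[0,0,0],0],[[0,0,0],[0,0,0],0],[[0,0,0],[0,0,0],0]]}}

```text
clock: 5.5
eef_pos: [0.3591, 0.0192, 0.0366]
tool_rot: [0.705, 0.709, -0.002, -0.001]
ft_force: [-0.6, 0.4, -0.6]
grip_width: 0.0
grasp_force: 0.0
```

Approaching in small steps, watching the force.

Call:
{"op": "drive_tool", "data": {"increments": [[[8,0,0],[0,0,0],0],[[8,0,0],[0,0,0],0],[[4,0,0],[0,0,0],0],[[4,0,0],[0,0,0],0],[[0,0,0],[0,0,0],0]]}}

```text
clock: 5.92
eef_pos: [0.3869, 0.0192, 0.0383]
tool_rot: [0.706, 0.708, 0.001, 0.001]
ft_force: [0.7, -1.5, -0.6]
grip_width: 0.0001
grasp_force: 0.0
```

Call:
{"op": "drive_tool", "data": {"increments": [[[3,0,0],[0,0,0],0],[[2,0,0],[0,0,0],0],[[0,0,0],[0,0,0],0]]}}

```text
clock: 6.17
eef_pos: [0.3887, 0.0193, 0.0371]
tool_rot: [0.706, 0.709, -0.001, -0.001]
ft_force: [-3.4, 0.7, 2.7]
grip_width: 0.0
grasp_force: 1.3
```

```bash
python3 look.py p4
```

```text
6.2667 [0.3888 0.0192 0.0371] [-3.36087643  0.46938377  3.06079488]
0.5 [127.7, 252.0, 172.5, 287.9]
0.87 [267.7, 245.1, 301.6, 285.5]
both [ 0.5047 -0.1159  1.9971] rel yaw deg 24.26 4709.371980007689 bay xy foot_l head_l foot_r head_r [[0.0084, -0.0875], [-0.0623, 0.0693], [0.0813, -0.0547], [0.0107, 0.1021]]
top [ 0.4563 -0.1366  1.6658] rel yaw deg 5.28 3649.2734025374857 bay xy foot_l head_l foot_r head_r [[-0.0434, -0.0954], [-0.0592, 0.0759], [0.0362, -0.088], [0.0204, 0.0832]]
scene [ 0.5016 -0.1186  1.98  ] rel yaw deg 23.28 1042.4329104190695 bay xy foot_l head_l foot_r head_r [[0.005, -0.0896], [-0.063, 0.0684], [0.0785, -0.058], [0.0105, 0.1]]
```

View pics/p4.png

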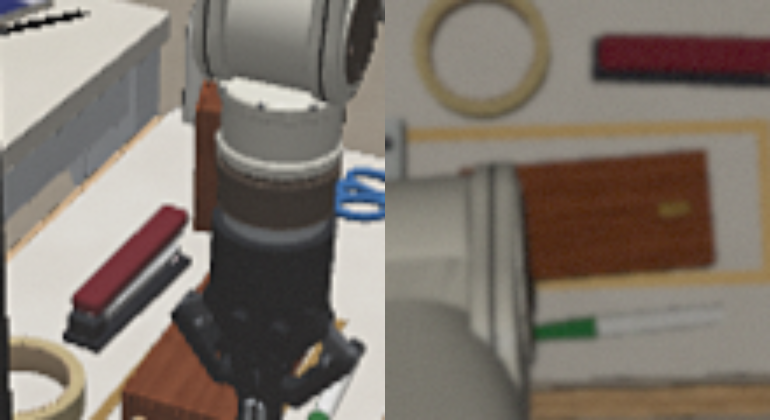

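The arm hides the box in this view, but the force (-3.4 N) shows contact at TCP x≈0.388. I push about 8 mm more, then back off, rise and look.

Call:
{"op": "drive_tool", "data": {"increments": [[[3,0,0],[0,0,0],0],[[3,0,0],[0,0,0],0],[[3,0,0],[0,0,0],0],[[0,0,0],[0,0,0],0]]}}

```text
clock: 6.8
eef_pos: [0.4001, 0.0192, 0.0374]
tool_rot: [0.706, 0.708, 0.001, 0.001]
ft_force: [0.4, -0.3, -1.0]
grip_width: 0.0001
grasp_force: 0.2
```

Call:
{"op": "drive_tool", "data": {"increments": [[[-20,0,0],[0,0,0],0],[[-15,0,0],[0,0,0],0],[[0,0,40],[0,0,0],0],[[0,0,40],[0,0,0],0],[[0,0,40],[0,0,0],0]]}}

```text
clock: 7.22
eef_pos: [0.3636, 0.0188, 0.1586]
tool_rot: [0.706, 0.708, -0.0, 0.0]
ft_force: [1.8, -0.7, 0.2]
grip_width: -0.0002
grasp_force: 0.0
```

Call:
{"op": "drive_tool", "data": {"increments": [[[12,-34,0],[0,0,0],0.35],[[12,-34,0],[0,0,0],0.35],[[12,-34,0],[0,0,0],0.35],[[12,-34,0],[0,0,0],0.35],[[12,-34,0],[0,0,0],0.35],[[12,-34,0],[0,0,0],0.35],[[12,-32,0],[0,0,0],0.35],[[0,0,0],[0,0,0],0.35]]}}

```text
clock: 7.88
eef_pos: [0.4511, -0.2233, 0.1577]
tool_rot: [0.708, 0.706, -0.0, 0.004]
ft_force: [0.5, 0.2, -0.4]
grip_width: 0.0298
grasp_force: 0.0
```

```bash
python3 look.py p5
```

```text
7.9833 [ 0.4485 -0.2186  0.1571] [-0.18134125  0.0181542  -0.55963367]
0.88 [228.8, 220.5, 306.0, 260.1]
0.57 [262.5, 224.6, 320.2, 285.7]
both [ 0.4501 -0.1363  1.5504] rel yaw deg -1.34 175.70143790849676 bay xy foot_l head_l foot_r head_r [[-0.0498, -0.0904], [-0.0457, 0.0815], [0.0302, -0.0923], [0.0342, 0.0797]]
top [ 0.4523 -0.1363  1.5565] rel yaw deg -0.99 35.35855440215302 bay xy foot_l head_l foot_r head_r [[-0.0475, -0.0907], [-0.0446, 0.0813], [0.0325, -0.0921], [0.0354, 0.0799]]
scene [ 0.4513 -0.1358  1.57  ] rel yaw deg -0.21 109.35633986928104 bay xy foot_l head_l foot_r head_r [[-0.0486, -0.0907], [-0.048, 0.0812], [0.0314, -0.091], [0.032, 0.081]]
```

The yaw is now within about 1° and all corners are well inside the outline. Next I lower the fingers behind the foot end and push along the bay.

Call:
{"op": "drive_tool", "data": {"increments": [[[3,0,-33],[0,0,0],0.35],[[0,0,-33],[0,0,0],0.35],[[0,0,-33],[0,0,0],0.35],[[0,0,-32],[0,0,0],0.35],[[0,12,0],[0,0,0],0.35],[[0,12,0],[0,0,0],0.35],[[0,12,0],[0,0,0],0.35],[[0,12,0],[0,0,0],0.35]]}}

```text
clock: 8.85
eef_pos: [0.4524, -0.1676, 0.0284]
tool_rot: [0.705, 0.709, 0.001, 0.002]
ft_force: [0.2, -0.7, -0.3]
grip_width: 0.0295
grasp_force: 0.0
```

Call:
{"op": "drive_tool", "data": {"increments": [[[0,8,0],[0,0,0],0.35],[[0,8,0],[0,0,0],0.35],[[0,6,0],[0,0,0],0.35],[[0,6,0],[0,0,0],0.35],[[0,6,0],[0,0,0],0.35],[[0,6,0],[0,0,0],0.35],[[0,0,0],[0,0,0],0.35]]}}

```text
clock: 9.43
eef_pos: [0.4523, -0.1292, 0.0274]
tool_rot: [0.706, 0.708, 0.0, 0.002]
ft_force: [2.1, -2.4, 2.4]
grip_width: 0.0297
grasp_force: 1.4
```

Call:
{"op": "drive_tool", "data": {"increments": [[[0,5,0],[0,0,0],0.35],[[0,5,0],[0,0,0],0.35],[[0,5,0],[0,0,0],0.35],[[0,4,0],[0,0,0],0.35],[[0,0,0],[0,0,0],0.35]]}}

```text
clock: 9.85
eef_pos: [0.4519, -0.1108, 0.0272]
tool_rot: [0.706, 0.708, -0.0, 0.002]
ft_force: [0.0, -4.2, 3.6]
grip_width: 0.0297
grasp_force: 2.3
```

Call:
{"op": "drive_tool", "data": {"increments": [[[0,4,0],[0,0,0],0.35],[[0,3,0],[0,0,0],0.35],[[0,0,0],[0,0,0],0.35]]}}

```text
clock: 10.1
eef_pos: [0.4518, -0.104, 0.0271]
tool_rot: [0.706, 0.708, -0.0, 0.002]
ft_force: [0.3, -5.1, 3.8]
grip_width: 0.0298
grasp_force: 2.6
```

Call:
{"op": "drive_tool", "data": {"increments": [[[0,3,0],[0,0,0],0.35],[[0,2,0],[0,0,0],0.35],[[0,0,0],[0,0,0],0.35]]}}

```text
clock: 10.35
eef_pos: [0.4517, -0.1, 0.0271]
tool_rot: [0.706, 0.708, -0.001, 0.002]
ft_force: [0.0, -8.5, 4.8]
grip_width: 0.0301
grasp_force: 4.2
```

Call:
{"op": "drive_tool", "data": {"increments": [[[0,2,0],[0,0,0],0.35],[[0,2,0],[0,0,0],0.35],[[0,0,0],[0,0,0],0.35]]}}

```text
clock: 10.6
eef_pos: [0.4515, -0.1, 0.0272]
tool_rot: [0.707, 0.707, -0.005, 0.005]
ft_force: [-2.0, -20.4, 4.0]
grip_width: 0.0297
grasp_force: 10.3
```

The force rose to 20 N with no further motion, so the box is against the stop. I retreat and check.

Call:
{"op": "drive_tool", "data": {"increments": [[[0,-10,0],[0,0,0],0.35],[[0,-20,0],[0,0,0],0.35],[[0,-25,0],[0,0,0],0.35],[[0,-25,30],[0,0,0],0.35],[[0,-20,40],[0,0,0],0.35],[[0,-20,35],[0,0,0],0.35],[[0,0,0],[0,0,0],0.35],[[0,0,0],[0,0,0],0.35]]}}

```text
clock: 11.27
eef_pos: [0.4521, -0.2136, 0.1304]
tool_rot: [0.706, 0.708, 0.001, 0.002]
ft_force: [0.2, 1.0, -0.8]
grip_width: 0.0298
grasp_force: 0.0
```

```bash
sed -i 's/230:340\],None/230:340],None/' look.py; python3 look.py p6
```

```text
11.3667 [ 0.4497 -0.2115  0.1275] [ 0.23858697 -0.14816192  0.00492156]
0.56 [213.2, 224.5, 286.7, 262.7]
0.71 [253.8, 233.5, 312.6, 291.8]
both [ 0.4497 -0.0897  1.5735] rel yaw deg -0.01 505.5003152633602 bay xy foot_l head_l foot_r head_r [[-0.0501, -0.0448], [-0.05, 0.1272], [0.0299, -0.0448], [0.03, 0.1272]]
top [ 0.4512 -0.089   1.5713] rel yaw deg -0.14 44.66926566705113 bay xy foot_l head_l foot_r head_r [[-0.0485, -0.044], [-0.0481, 0.128], [0.0315, -0.0442], [0.0319, 0.1278]]
scene [ 0.4495 -0.0949  1.5759] rel yaw deg 0.13 384.27381776239906 bay xy foot_l head_l foot_r head_r [[-0.0503, -0.05], [-0.0507, 0.122], [0.0297, -0.0498], [0.0293, 0.1222]]
```

View pics/p6.png

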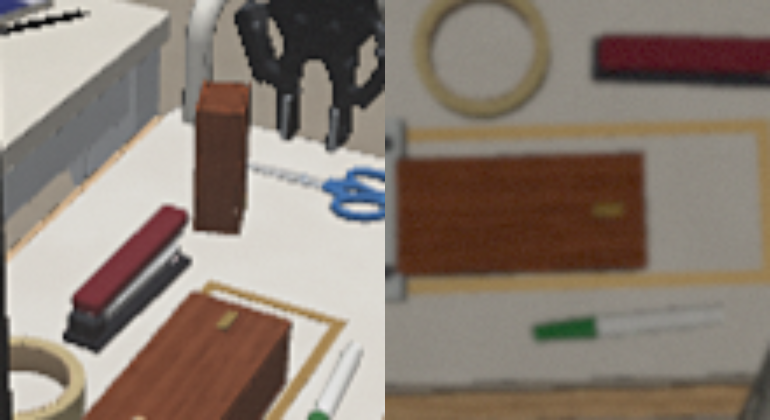

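The box lies lid up, square and flush with the stop (left edge at x≈398 against the bar), inside the tape, and the bystanders haven't moved. I hand it in.

```bash
python3 -c "
from workcell import job_done
print(job_done())"
```

```text
the job is handed in; nothing more can be done
None
```

I pushed the larger cedar box over near its top. It now lies lid up inside the tape, square against the stop bar and 8–10 mm off the bay's centre line; I nudged its far end about 12 mm sideways after the fall, nothing else looked moved, and the job was handed in at about 11.4 s with no verdict returned.

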